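# Stack two end plates and nip them in the handwheel clamp

### The job

Lay the loose aluminium plate squarely on top of the matching plate that already lies in the bench clamp, then wind the clamp's handwheel clockwise until its jaw has pushed the pile up against the stop and both plates are nipped, snug but not crushed. Move the jaw only by winding the wheel, leave the pile gripped by the clamp, and do not disturb the other parts on the bench.

Things in the scene. Friction and masses are not known exactly. Their poses are not given: they have to be found in the camera images.
- frame: the clamp, a grey bench fixture fixed to the worktop; base plate 110 x 420 mm, 12 mm thick. Origin: centre of its underside; y runs along its length from the handwheel end to the stop end, z up. At y = -165 mm stands the gear housing, 84 x 84 mm, top at z = 75 mm (81 mm at the 52 mm wide boss under the wheel's hub). Jaw and stop are lower; only the wheel is higher.
- wheel_hub (a point): centre of the level handwheel, at rim mid height, 122 mm over the worktop, frame x = 0, y = -165 mm; turns with the wheel. Black round rim, 144 mm across its centreline, 14 mm thick; hub 34 mm wide, from 16 mm below to 20 mm above this point; three round spokes 11 mm thick, 120 degrees apart, at rim mid height; x axis points along one spoke.
- wheel_window (a point): middle of one of the three equal open windows between hub, rim and two spokes, 42 mm from the wheel's axis and at rim mid height; turns with the wheel. The window reaches from radius 17 to 65 mm and lets shut fingers 40 mm down below this point (housing top at z = 75 mm) to push a spoke round.
- wheel (a joint): handwheel angle in rad, growing clockwise from above, which closes the jaw; starts between -0.6 and 0.6. Rack and pinion: 11 mm of jaw travel per rad; nip after 0.8 to 1.4 turns. Friction 0.30 N m: about 7 N at 42 mm radius; holds up to 27 N of nip when let go. Pushing the pile adds up to 0.07 N m. At the stop it goes solid: each 10 N of nip adds 0.11 N m (2.6 N at 42 mm radius).
- jaw: moving steel jaw, 80 mm wide, its flat face from 1 to 47 mm above the base plate; driven along the frame's +y by the wheel. Origin: middle of its front face, at the level of the base plate's top; axes as the frame's. Starts at about frame y = -57 to -43 mm.
- stop: fixed grey stop block on the base plate. Origin: foot of its inner face, on the base plate's top, frame y = 165 mm; axes as the frame's. Before it a steel pad, 70 mm wide, 33 mm high, rocks up and down a little on a screw's end, to bear evenly on both plates. Its face is 10 to 34 mm before the block's, set differently each time and not reported: find the contact by feel. The screw does not give.
- plate_low: aluminium end plate, 64 x 120 x 16 mm (x, y, z), about 0.33 kg, five flat dark discs (no relief) on its upper face; loose, lying on the clamp's base plate (top at z = 12 mm) between jaw and stop pad, lengthwise along the clamp, a little askew. Origin: centre of its underside.
- plate_top: a second plate of the same size, weight and looks, lying loose on the worktop to the left of the clamp; it can be gripped across its 64 mm width. Origin: centre of its underside.
- grease: bystander: white tub with a blue lid, 68 mm wide, 53 mm high, behind the clamp. Origin at the centre of its underside.
- mount: bystander: black rubber mount with a stud on top, 68 mm wide, 58 mm high, behind the clamp to the left. Origin at the centre of its underside.
- bearing: bystander: ball bearing lying flat, 62 mm wide, 16 mm high, on the right in front of the wheel end. Origin at the centre of its underside.

How it is judged:
By the outcome, as a careful person would: the job done as asked, in the order asked, and still so for the second after the job is handed in, with the robot touching nothing.
It also fails if it takes over 61 s, if anything falls off the work surface, if the arm or the gripper's body presses on something with over 40 N, if the wrist force passes 120 N, or if a joint passes its speed limit or range.

### The arm

A 6-joint arm with a two-finger parallel gripper is mounted at the origin on a cart in front of the work surface, level with it; the furniture and walls round the work are solid. World frame = base frame: x ahead of the robot, y to its left, z up, the work surface at z = 0. Lengths are in m, angles in rad, forces in N, time in s.
With the tool pointing down it reaches from about 0.35 to 0.85 m from the base axis. Payload 8.1 kg.
Tool frame: the origin (TCP) lies midway between the tips of the shut fingers; the grasp point (between the pads) lies 19 mm behind it; z points along the fingers, y is the line along which they close (so a half turn about z gives the same grasp; the last joint's range is limited). The gripper opens to 85 mm and grips with 20 to 120 N. Pads are 22 mm wide; open, the fingers measure 114 mm over their backs; the gripper's body (76 mm by 85 mm) begins 54 mm behind the grasp point. The pads swing forward as they close: fully open they stand 13 mm farther back than shut.
Start: joints at [-1.252, 0.13, 1.488, -0, 1.523, -0.085], TCP at [0.236, -0.552, 0.231] pointing down, gripper open.
Joint ranges: [-2.96, 2.96], [-0.89, 2.26], [0.02, 2.5], [-1.34, 4.48], [0, 2.73], [-2.66, 2.66]. Speed limits (rad/s): [2.39, 2.39, 2.79, 3.14, 3.14, 3.14].

### API

Orientations are given as a unit quaternion [w, x, y, z].
In Python, from workcell import ctrl gives the robot as it stands.
- The arm moves only by the shell command python3 inch.py 'ROWS'. ROWS is a JSON list of rows, 1 to 10 of them, each written [[rx, ry, rz], [dx, dy, dz], opening]: a rotation vector rx, ry, rz in rad, then dx, dy, dz in cm, then the opening from 0.0 (shut) to 1.0 (fully open); each row is the pose to reach, as a shift and turn from the pose commanded when the command began, along the tool's axes at that moment; what a row does not reach only later rows make up. A row lasts 1/10 s, in which the tool goes at most 0.05 m and 0.15 rad, less where a joint would pass 70% of its speed; a pose out of reach is approached as far as the arm can. The fingers move at their own pace and stop on an object; the grip force is fixed at half the most. Time passes only in rows, so rows that do not move let the fingers close. It prints the time, the measured TCP pose, the force, the opening and the grip force at its end. Input that does not fit is refused with a message, and nothing moves.
- ctrl.get_state(): the state, without advancing time (a new reading comes with each control period).
- ctrl.camera(name): name is "scene" or "top" or "wrist"; returns the picture (400x640x3 uint8, red, green, blue); there is no depth.
- ctrl.camera_model(name): a dict with "fx", "fy", "cx", "cy" (pixels), "world_from_camera" (4x4, takes a point from camera to world coordinates); the wrist camera has in their place "tool_from_camera" (4x4, takes a point from camera to tool coordinates, whose origin is the TCP and whose axes are the flange's). Camera axes: x right, y down, z forward; pixel columns grow to the right and rows downward; lengths in m; the calibration is good to about 2 mm. A picture is of the moment at which its call begins: read the wrist's pose just before it. camera_model takes no time and is no camera call.
- ctrl.sign_off(): hands the job in; it is judged then, once.
The state is a dict: "clock": time; "q": joint angles; "qd": joint speeds; "joint_torque": joint torques, N m; "ee_pos": TCP position; "orientation": TCP orientation; "force": force on the tool from outside, world axes, zero at the start; "torque": the same for the moment, N m; "finger_gap": opening from 0.0 (shut) to 1.0 (fully open); "finger_force": force on a finger pad.
Only numpy, scipy, OpenCV 4.12 (cv2) and the standard library are available. Lean on these libraries where they do the work, as an engineer would, in place of code of your own. Each camera call takes 0.05 s, during which the arm holds its last target. There are 200 camera calls.

## Working session

There is one attempt and no reset: what is moved stays moved. The work goes in short steps, Python scripts to look and compute and a shell command to move; the robot and the scene stay as the last step left them, time stands still between calls to the robot, and variables do not carry over. Pictures are saved under pics/ and viewed, at most 10 in all, crops included, and the job is handed in when it is done.

```bash
ls; mkdir -p pics
python3 - <<'E'
from workcell import ctrl
import cv2,numpy as np
np.set_printoptions(precision=4,suppress=True)
for n in ("scene","top"):
    cv2.imwrite(f"pics/{n}0.png",ctrl.camera(n)[:,:,::-1]); m=ctrl.camera_model(n); print(n,m)
print(ctrl.camera_model("wrist")); print(ctrl.get_state())
E
```

```text
inch.py
pics
workcell.py
scene {'fx': 391.6498122343478, 'fy': 391.6498122343478, 'cx': 314.7186961746061, 'cy': 195.29983887098442, 'world_from_camera': array([[-0.7791, -0.4186,  0.4667, -0.0679],
       [-0.6269,  0.5187, -0.5813,  0.7689],
       [ 0.0012, -0.7454, -0.6666,  0.9932],
       [ 0.    ,  0.    ,  0.    ,  1.    ]])}
top {'fx': 385.56534590231433, 'fy': 385.56534590231433, 'cx': 324.96568016490187, 'cy': 203.7409904854548, 'world_from_camera': array([[ 0.0059, -0.9845,  0.1755,  0.3628],
       [-1.    , -0.0059,  0.0004, -0.0418],
       [ 0.0007, -0.1755, -0.9845,  1.2675],
       [ 0.    ,  0.    ,  0.    ,  1.    ]])}
{'fx': 349.5375205390959, 'fy': 349.5375205390959, 'cx': 320.08635401544325, 'cy': 198.17032889572582, 'tool_from_camera': array([[-0.0005, -0.9658, -0.2594,  0.0652],
       [ 1.    , -0.0005, -0.0002,  0.0014],
       [ 0.    , -0.2594,  0.9658, -0.1433],
       [ 0.    ,  0.    ,  0.    ,  1.    ]])}
{'clock': 0.1, 'q': array([-1.2524,  0.1311,  1.4892,  0.    ,  1.523 , -0.0854]), 'qd': array([ 0.0003, -0.0013, -0.0009, -0.    , -0.0019, -0.0004]), 'joint_torque': array([  0.0021, -57.0952, -50.1944,  -0.0002,   0.0082,  -0.0001]), 'ee_pos': array([ 0.2356, -0.5513,  0.2304]), 'orientation': array([-0.0008,  0.9797,  0.2005, -0.0001]), 'force': array([-0.6555,  0.1012,  0.1059]), 'torque': array([ 0.0377, -0.029 , -0.0087]), 'finger_force': 0.0, 'finger_gap': 0.9998477850884018}
```
View pics/top0.png

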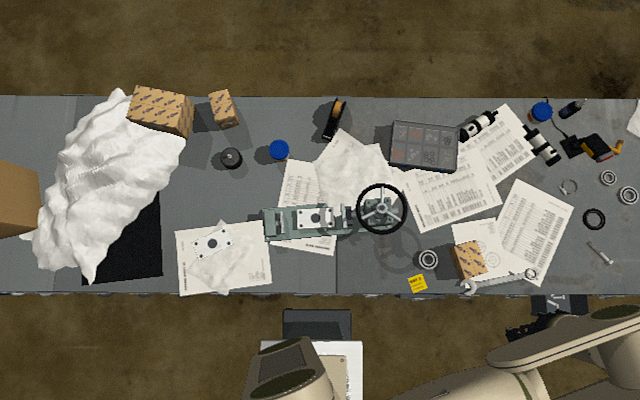

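View pics/scene0.png

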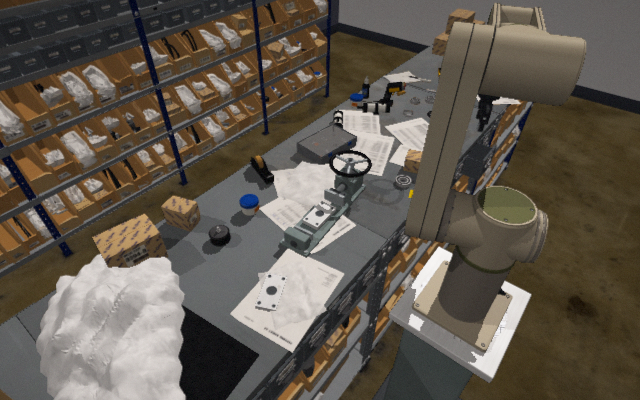

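The top view shows the loose plate at (212,243), the clamped plate at (318,218), the wheel at (381,208), the mount at (231,157), the grease tub at (279,149) and the bearing at (428,259). The scene view agrees.

Create h.py:
```python
from workcell import ctrl
import cv2,numpy as np
from scipy.spatial.transform import Rotation as R
np.set_printoptions(precision=4,suppress=True)
def pose():
    s=ctrl.get_state(); T=np.eye(4); T[:3,:3]=R.from_quat(np.roll(s["orientation"],-1)).as_matrix(); T[:3,3]=s["ee_pos"]; return T
def cam(n,T=None):
    m=ctrl.camera_model(n); K=np.array([[m["fx"],0,m["cx"]],[0,m["fy"],m["cy"]],[0,0,1]])
    return K,(m["world_from_camera"] if n!="wrist" else T@m["tool_from_camera"])
def onz(c,uv,z):
    K,W=c; d=W[:3,:3]@np.linalg.inv(K)@np.array([uv[0],uv[1],1.]); return W[:3,3]+d*(z-W[2,3])/d[2]
def proj(c,P):
    K,W=c; p=np.linalg.inv(W)@np.append(P,1); p=K@p[:3]; return p[:2]/p[2]
def tri(c1,u1,c2,u2):
    A=[];b=[]
    for c,u in((c1,u1),(c2,u2)):
        d=onz(c,u,0)-c[1][:3,3]; d/=np.linalg.norm(d); M=np.eye(3)-np.outer(d,d); A.append(M); b.append(M@c[1][:3,3])
    return np.linalg.lstsq(np.vstack(A),np.hstack(b),rcond=None)[0]
def snap(name,n="wrist"):
    T=pose(); im=ctrl.camera(n)[:,:,::-1]; cv2.imwrite(f"pics/{name}.png",im); np.save(f"pics/{name}.npy",T); return im
def totool(P): T=pose(); return T[:3,:3].T@(np.array(P)-T[:3,3])
```

Run:
```python
from h import *
t=cam("top"); s=cam("scene")
print("plate_top",onz(t,(212,243),.016),tri(t,(212,243),s,(270,291)))
print("plate_low",onz(t,(318,218),.028),tri(t,(318,218),s,(319,215)))
print("hub",onz(t,(381,208),.14),tri(t,(381,208),s,(351,163)))
for u,z in(((231,157),.05),((279,149),.05),((428,259),.016),((266,240),.012)):print(onz(t,u,z))
print(pose()); print(totool(onz(t,(318,218),.028)),totool(onz(t,(212,243),.016)))
```

```text
plate_top [0.4545 0.3237 0.016 ] [0.4556 0.3255 0.0113]
plate_low [ 0.5366 -0.019   0.028 ] [ 0.5411 -0.0176  0.0091]
hub [ 0.5519 -0.2075  0.14  ] [ 0.5522 -0.2115  0.1227]
[0.7335 0.2676 0.05  ]
[0.7618 0.111  0.05  ]
[ 0.4074 -0.3736  0.016 ]
[0.4656 0.1498 0.012 ]
[[ 0.9196  0.3929 -0.0005  0.2356]
 [ 0.3929 -0.9196  0.0015 -0.5513]
 [ 0.0002 -0.0016 -1.      0.2304]
 [ 0.      0.      0.      1.    ]]
[ 0.4859 -0.3709  0.203 ] [ 0.545  -0.7182  0.2156]
```

The manual's scale: shifts go in cm. Converting my numbers, -0.437 m is -43.7, -0.07 m is -7.

```bash
python3 inch.py '[[[0, 0, -1.17], [50.7, -43.7, -7], 1], [[0, 0, -1.17], [50.7, -43.7, -7], 1], [[0, 0, -1.17], [50.7, -43.7, -7], 1], [[0, 0, -1.17], [50.7, -43.7, -7], 1], [[0, 0, -1.17], [50.7, -43.7, -7], 1], [[0, 0, -1.17], [50.7, -43.7, -7], 1], [[0, 0, -1.17], [50.7, -43.7, -7], 1], [[0, 0, -1.17], [50.7, -43.7, -7], 1], [[0, 0, -1.17], [50.7, -43.7, -7], 1], [[0, 0, -1.17], [50.7, -43.7, -7], 1]]'; python3 -c "
from h import *
print(pose(),totool([.53,.05,.30]),ctrl.get_state()['q'])"
```

```text
clock: 1.1
ee_pos: [0.4549, -0.1031, 0.2833]
orientation: [0.0, 0.706, 0.708, -0.0]
force: [1.4, -0.8, 0.1]
finger_gap: 0.998
finger_force: 0.0
[[-0.0031  1.     -0.      0.4549]
 [ 1.      0.0031 -0.     -0.1031]
 [-0.     -0.     -1.      0.2833]
 [ 0.      0.      0.      1.    ]] [ 0.1529  0.0756 -0.0167] [-0.333  -0.2535  1.7624 -0.      1.6326 -0.3361]
```

```bash
python3 inch.py '[[[0, 0, 0], [15.3, 7.6, -1.7], 1], [[0, 0, 0], [15.3, 7.6, -1.7], 1], [[0, 0, 0], [15.3, 7.6, -1.7], 1], [[0, 0, 0], [15.3, 7.6, -1.7], 1], [[0, 0, 0], [15.3, 7.6, -1.7], 1]]'; python3 -c "
from h import *
snap('w1');print(pose()[:3,3],totool([.455,.27,.25]))"
```

```text
clock: 1.6
ee_pos: [0.5307, 0.051, 0.2998]
orientation: [-0.001, 0.705, 0.71, 0.0]
force: [-1.1, -0.3, 0.2]
finger_gap: 1.0
finger_force: 0.0
[0.5301 0.0493 0.2997] [ 0.2211 -0.0737  0.0497]
```

View pics/w1.png

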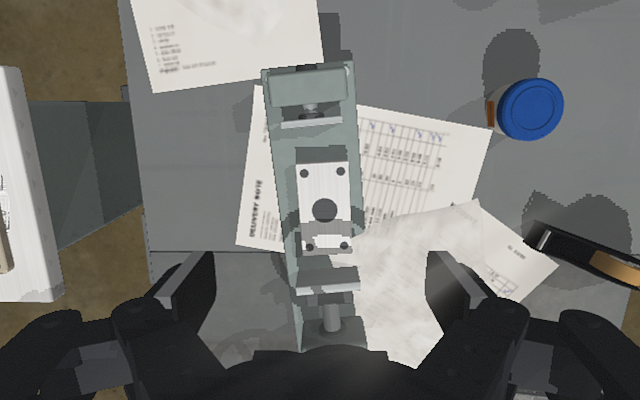

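The wrist view shows plate_low's centre disc at (325,210) with its outer discs at roughly (305,172), (340,171), (308,247) and (343,246). The jaw face is near row 283 and the stop pad near row 122. Next, two more views on the way to the loose plate.

Converted, 0.1 m is 10, -0.037 m is -3.7.

```bash
python3 inch.py '[[[0, 0, 0], [10, -3.7, 0], 1], [[0, 0, 0], [10, -3.7, 0], 1], [[0, 0, 0], [10, -3.7, 0], 1]]'; python3 -c "
from h import *
snap('w2')"; python3 inch.py '[[[0, 0, 0], [13, -3.7, 5], 1], [[0, 0, 0], [13, -3.7, 5], 1], [[0, 0, 0], [13, -3.7, 5], 1], [[0, 0, 0], [13, -3.7, 5], 1]]'
python3 - <<'E'
from h import *
a=snap('w3'); b=cv2.imread('pics/w2.png')
cv2.imwrite('pics/m1.png',np.vstack([b[:300,80:480],a[:300,120:520]]))
print(pose()[:3,3])
E
```

```text
clock: 1.95
ee_pos: [0.4909, 0.1505, 0.3001]
orientation: [-0.001, 0.705, 0.709, 0.0]
force: [-0.1, -0.0, 0.1]
finger_gap: 1.0
finger_force: 0.0
clock: 2.4
ee_pos: [0.4533, 0.2793, 0.2472]
orientation: [-0.001, 0.705, 0.709, -0.002]
force: [0.0, -1.3, -0.3]
finger_gap: 1.005
finger_force: 0.0
[0.4545 0.2775 0.2484]
```

View pics/m1.png

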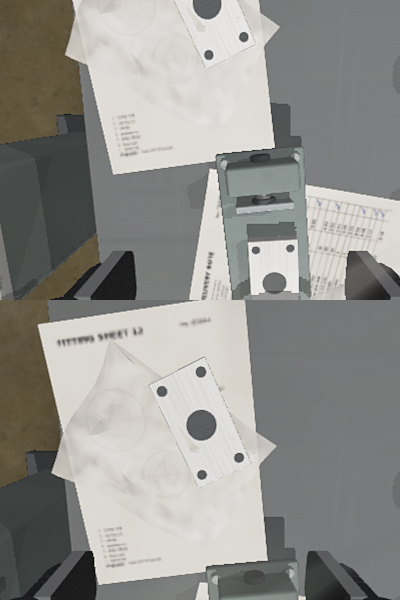

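Plate_top's centre disc is at (322,125) in w3, with small discs at (282,91), (321,72), (359,157) and (322,174). In w2, plate_low's discs are at (354,282), (336,251) and (370,249), and plate_top's are at (289,55) and (324,37).

```bash
cat >> h.py <<'E'
def blob(im,uv,r=14,th=110):
    x,y=map(int,uv); x0,y0=max(x-r,0),max(y-r,0)
    g=cv2.cvtColor(im[y0:y+r+1,x0:x+r+1],cv2.COLOR_BGR2GRAY)
    n,l,st,ce=cv2.connectedComponentsWithStats((g<th).astype(np.uint8))
    i=min(range(1,n),key=lambda i:np.hypot(*(ce[i]+[x0-x,y0-y]))+(99 if st[i,4]<15 else 0))
    return ce[i]+[x0,y0],st[i,4]
def load(n): return cv2.imread(f"pics/{n}.png"),cam("wrist",np.load(f"pics/{n}.npy"))
E
python3 - <<'E'
from h import *
w1,c1=load('w1');w2,c2=load('w2');w3,c3=load('w3')
def many(w,c,S,z,r=None):
    out=[]
    for s in S:
        u,a=blob(w,s,r or 9); out.append(u); print(s,u,a,onz(c,u,z))
    return out
print("top w3");A=many(w3,c3,[(282,91),(321,72),(359,157),(322,174)],.016)
print(blob(w3,(322,125),22))
print("top w2");B=many(w2,c2,[(289,55),(324,37)],.016)
print("tri",tri(c3,A[3],c2,B[0]),tri(c3,A[2],c2,B[1]))
print("low w1");C=many(w1,c1,[(305,172),(340,171),(308,247),(343,246)],.028)
print(blob(w1,(325,210),18))
print("low w2");D=many(w2,c2,[(336,251),(370,249)],.028)
print("tri",tri(c1,C[0],c2,D[0]),tri(c1,C[1],c2,D[1]))
E
```

```text
top w3
(282, 91) [281.44  90.88] 75 [0.4125 0.3561 0.016 ]
(321, 72) [320.4304  71.3797] 79 [0.4524 0.3752 0.016 ]
(359, 157) [358.6508 157.1111] 63 [0.4939 0.2884 0.016 ]
(322, 174) [321.4483 174.2586] 58 [0.4541 0.2695 0.016 ]
(array([321.0044, 124.6745]), np.int32(685))
top w2
(289, 55) [288.322   54.3729] 59 [0.4541 0.2697 0.016 ]
(324, 37) [323.3443  36.5574] 61 [0.4939 0.2886 0.016 ]
tri [0.4541 0.2696 0.0166] [0.4939 0.2885 0.0164]
low w1
(305, 172) [303.6875 172.875 ] 48 [0.5111 0.0352 0.028 ]
(340, 171) [340.36 170.72] 50 [0.5553 0.0381 0.028 ]
(308, 247) [309.3125 246.875 ] 48 [ 0.5177 -0.0608  0.028 ]
(343, 246) [343.587  245.4348] 46 [ 0.5615 -0.0585  0.028 ]
(array([324.2403, 210.2597]), np.int32(462))
low w2
(336, 251) [335.175 249.775] 40 [0.5108 0.035  0.028 ]
(370, 249) [369.8684 247.7632] 38 [0.5551 0.038  0.028 ]
tri [0.511  0.0352 0.0283] [0.5552 0.0381 0.0283]
```

```bash
python3 inch.py '[[[0, 0, -0.443], [4.48, -0.1, 19], 1], [[0, 0, -0.443], [4.48, -0.1, 19], 1], [[0, 0, -0.443], [4.48, -0.1, 19], 1], [[0, 0, -0.443], [4.48, -0.1, 19], 1], [[0, 0, -0.443], [4.48, -0.1, 19], 1]]'; python3 -c "
from h import *
T=pose();print(T[:3,3],np.degrees(np.arctan2(T[1,0],T[0,0])),totool([.4532,.3223,-.003]))"
```

```text
clock: 2.95
ee_pos: [0.4507, 0.3183, 0.0532]
orientation: [-0.003, 0.534, 0.846, -0.006]
force: [-1.0, -1.2, -1.5]
finger_gap: 1.003
finger_force: 0.0
[0.4507 0.3183 0.0532] 115.47389425832462 [0.0026 0.0046 0.0562]
```

Converted, 0.01 m is 1.

```bash
python3 inch.py '[[[0, 0, 0], [0, 0, 1], 1], [[0, 0, 0], [0, 0, 1], 1]]'; python3 -c "
from h import *
T=pose();print(T[:3,3],np.degrees(np.arctan2(T[1,0],T[0,0])),totool([.4532,.3223,-.003]))"
```

```text
clock: 3.15
ee_pos: [0.4562, 0.3218, 0.0519]
orientation: [0.001, 0.534, 0.846, 0.001]
force: [-0.5, 1.0, -0.1]
finger_gap: 1.002
finger_force: 0.0
[0.4562 0.3218 0.0519] 115.45476922585443 [ 0.0018 -0.0026  0.0549]
```

```bash
python3 inch.py '[[[0, 0, 0], [0.1, -0.1, 3], 1], [[0, 0, 0], [0.1, -0.1, 5.5], 1], [[0, 0, 0], [0.1, -0.1, 5.5], 1], [[0, 0, 0], [0.1, -0.1, 5.5], 0.5], [[0, 0, 0], [0.1, -0.1, 5.5], 0.5], [[0, 0, 0], [0.1, -0.1, 5.5], 0.5], [[0, 0, 0], [0.1, -0.1, 5.5], 0.5], [[0, 0, 0], [0.1, -0.1, 5.5], 0.5]]'; python3 -c "
from h import *
T=pose();print(T[:3,3],np.degrees(np.arctan2(T[1,0],T[0,0])))"
```

```text
clock: 3.95
ee_pos: [0.4553, 0.3241, -0.0014]
orientation: [0.001, 0.533, 0.846, 0.002]
force: [-0.6, -2.1, 7.1]
finger_gap: 0.731
finger_force: 67.4
[ 0.4553  0.3241 -0.0014] 115.54903857552107
```

Converted, -0.12 m is -12, -0.08 m is -8.

```bash
python3 inch.py '[[[0, 0, 0], [0, 0, -3], 0.5], [[0, 0, 0], [0, 0, -8], 0.5], [[0, 0, 0], [0, 0, -12], 0.5], [[0, 0, 0], [0, 0, -12], 0.5]]'; python3 -c "
from h import *
print(pose()[:3,3],ctrl.get_state()['finger_gap'],totool([.5364,-.0115,.12]))"
```

```text
clock: 4.35
ee_pos: [0.4578, 0.3258, 0.1246]
orientation: [0.003, 0.533, 0.846, 0.006]
force: [1.7, 0.9, -2.5]
finger_gap: 0.728
finger_force: 69.0
[0.4578 0.3258 0.1246] 0.7278332361610744 [-0.3383 -0.0746  0.0031]
```

Converted, -0.338 m is -33.8, -0.074 m is -7.4.

```bash
python3 inch.py '[[[0, 0, 0.379], [-33.8, -7.4, 0], 0.5], [[0, 0, 0.379], [-33.8, -7.4, 0], 0.5], [[0, 0, 0.379], [-33.8, -7.4, 0], 0.5], [[0, 0, 0.379], [-33.8, -7.4, 0], 0.5], [[0, 0, 0.379], [-33.8, -7.4, 0], 0.5], [[0, 0, 0.379], [-33.8, -7.4, 0], 0.5], [[0, 0, 0.379], [-33.8, -7.4, 0], 0.5], [[0, 0, 0.379], [-33.8, -7.4, 0], 0.5], [[0, 0, 0.379], [-33.8, -7.4, 0], 0.5], [[0, 0, 0.379], [-33.8, -7.4, 0], 0.5]]'
python3 - <<'E'
from h import *
w=snap('w4');T=pose();print(T,ctrl.get_state()['finger_gap'],totool([.5364,-.0115,.04]))
cv2.imwrite('pics/m4.png',w)
E
```

```text
clock: 5.35
ee_pos: [0.5316, -0.0131, 0.1151]
orientation: [-0.0, 0.683, 0.73, -0.0]
force: [-0.5, 0.9, -2.9]
finger_gap: 0.73
finger_force: 68.9
[[-0.0681  0.9977 -0.0004  0.5316]
 [ 0.9977  0.0681  0.0004 -0.0127]
 [ 0.0004 -0.0004 -1.      0.1151]
 [ 0.      0.      0.      1.    ]] 0.7306373363996054 [0.0008 0.0049 0.0751]
```

View pics/m4.png

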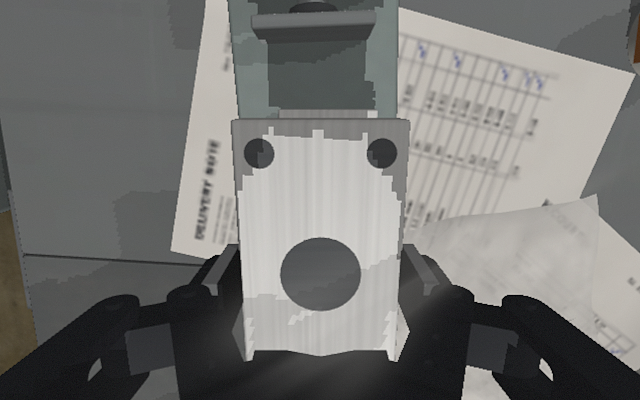

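The held plate shows its centre disc at (320,273) and front discs at (259,153) and (382,153). The low plate's far edge is visible just ahead of it.

```bash
python3 - <<'E'
from h import *
w,c=load('w4');ct=cam("wrist",np.eye(4))
P=[]
for s,r in(((259,153),18),((382,153),18),((320,273),45)):
    u,a=blob(w,s,r,100); P.append(onz(ct,u,-.0175)); print(u,a,P[-1])
d=P[1]-P[0]; print("sep",np.linalg.norm(d),"yaw in tool deg",np.degrees(np.arctan2(d[0],d[1])), "centre from fronts",(P[0]+P[1])/2-[.048,0,0])
E
python3 inch.py '[[[0, 0, 0], [0, 0, 0], 0.5]]'; python3 -c "
from h import *
T=pose();print(T[:3,3],np.degrees(np.arctan2(T[1,0],T[0,0])))"
```

```text
[258.3754 152.9118] 714 [ 0.0472 -0.0222 -0.0175]
[381.6639 152.85  ] 720 [ 0.0472  0.0222 -0.0175]
[320.1051 273.6015] 4537 [-0.0006  0.     -0.0175]
sep 0.04440463310475746 yaw in tool deg -0.0043417968059754715 centre from fronts [-0.0008  0.     -0.0175]
clock: 5.5
ee_pos: [0.5317, -0.0125, 0.1152]
orientation: [-0.0, 0.682, 0.731, 0.0]
force: [-0.3, -0.8, -3.7]
finger_gap: 0.731
finger_force: 68.9
[ 0.5317 -0.0125  0.1152] 93.94464383580977
```

```bash
python3 inch.py '[[[0, 0, 0], [0.14, 0.48, 3], 0.5], [[0, 0, 0], [0.14, 0.48, 6.5], 0.5], [[0, 0, 0], [0.14, 0.48, 8.2], 0.5], [[0, 0, 0], [0.14, 0.48, 8.2], 0.5], [[0, 0, 0], [0.14, 0.48, 8.2], 0.5]]'; python3 -c "
from h import *
for i in range(3):
  T=pose();print(T[:3,3],np.degrees(np.arctan2(T[1,0],T[0,0])),totool([.5364,-.0115,.028]),ctrl.get_state()['force'])"
```

```text
clock: 6.0
ee_pos: [0.5367, -0.0113, 0.0336]
orientation: [-0.0, 0.683, 0.731, -0.0]
force: [0.8, 0.3, -2.8]
finger_gap: 0.729
finger_force: 68.8
[ 0.5367 -0.0113  0.0336] 93.91163517279314 [-0.0002 -0.0003  0.0056] [ 0.8357  0.3498 -2.8066]
[ 0.5367 -0.0113  0.0336] 93.91163517279314 [-0.0002 -0.0003  0.0056] [ 0.8357  0.3498 -2.8066]
[ 0.5367 -0.0113  0.0336] 93.91163517279314 [-0.0002 -0.0003  0.0056] [ 0.8357  0.3498 -2.8066]
```

```bash
python3 inch.py '[[[0, 0, 0], [0.05, 0, 0.3], 0.5], [[0, 0, 0], [0.05, 0, 0.4], 0.5], [[0, 0, 0], [0.05, 0, 0.4], 0.5]]'; python3 inch.py '[[[0, 0, 0], [0, 0, 0.1], 0.5], [[0, 0, 0], [0, 0, 0.1], 0.5]]'
```

```text
clock: 6.3
ee_pos: [0.5373, -0.0115, 0.0302]
orientation: [0.001, 0.683, 0.73, 0.0]
force: [0.1, -0.6, -3.7]
finger_gap: 0.732
finger_force: 68.9
clock: 6.5
ee_pos: [0.5368, -0.0116, 0.0285]
orientation: [0.0, 0.683, 0.73, 0.0]
force: [-0.6, 0.2, -3.5]
finger_gap: 0.728
finger_force: 68.9
```

Converted, 0.001 m is 0.1.

```bash
python3 inch.py '[[[0, 0, 0], [0, 0, 0.1], 0.5], [[0, 0, 0], [0, 0, 0.1], 0.5]]'; python3 inch.py '[[[0, 0, 0], [0, 0, 0.1], 0.5], [[0, 0, 0], [0, 0, 0.1], 0.5]]';python3 inch.py '[[[0, 0, 0], [0, 0, 0.1], 0.5], [[0, 0, 0], [0, 0, 0.1], 0.5]]'
```

```text
clock: 6.7
ee_pos: [0.5365, -0.0116, 0.0272]
orientation: [-0.0, 0.683, 0.73, -0.0]
force: [0.5, 0.0, -4.4]
finger_gap: 0.725
finger_force: 68.9
clock: 6.9
ee_pos: [0.5368, -0.0116, 0.0267]
orientation: [0.0, 0.683, 0.73, 0.0]
force: [-2.9, 0.8, 1.2]
finger_gap: 0.724
finger_force: 69.6
clock: 7.1
ee_pos: [0.5371, -0.0116, 0.0266]
orientation: [0.0, 0.683, 0.73, 0.0]
force: [-7.9, 0.0, 11.6]
finger_gap: 0.728
finger_force: 70.6
```

Converted, -0.001 m is -0.1, -0.18 m is -18.

```bash
python3 inch.py '[[[0, 0, 0], [0, 0, -0.1], 0.5], [[0, 0, 0], [0, 0, -0.1], 1], [[0, 0, 0], [0, 0, -0.1], 1], [[0, 0, 0], [0, 0, -0.1], 1], [[0, 0, 0], [0, 0, -0.1], 1], [[0, 0, 0], [0, 0, -3], 1], [[0, 0, 0], [0, 0, -8], 1], [[0, 0, 0], [0, 0, -13], 1], [[0, 0, 0], [0, 0, -18], 1], [[0, 0, 0], [0, 0, -18], 1]]'
python3 - <<'E'
from h import *
print(pose()[:3,3]); snap('w5'); print(totool([.54,.06,.31]))
E
```

```text
clock: 8.1
ee_pos: [0.5413, -0.0121, 0.2147]
orientation: [0.006, 0.683, 0.73, 0.004]
force: [0.7, -0.6, 1.5]
finger_gap: 1.0
finger_force: 0.0
[ 0.5413 -0.0121  0.2147]
[ 0.0715  0.006  -0.0994]
```

Converted, -0.12 m is -12, -0.14 m is -14.

```bash
python3 inch.py '[[[0, 0, 0], [-12, 0, -14], 1], [[0, 0, 0], [-12, 0, -14], 1], [[0, 0, 0], [-12, 0, -14], 1], [[0, 0, 0], [-12, 0, -14], 1], [[0, 0, 0], [-12, 0, -14], 1]]'
python3 - <<'E'
from h import *
print(pose()); snap('w6')
E
```

```text
clock: 8.65
ee_pos: [0.5458, -0.1345, 0.3487]
orientation: [0.003, 0.684, 0.729, 0.001]
force: [1.0, 0.6, -0.5]
finger_gap: 1.0
finger_force: 0.0
[[-0.0638  0.998   0.005   0.5458]
 [ 0.998   0.0638 -0.0026 -0.1345]
 [-0.003   0.0048 -1.      0.3487]
 [ 0.      0.      0.      1.    ]]
```

View pics/w6.png

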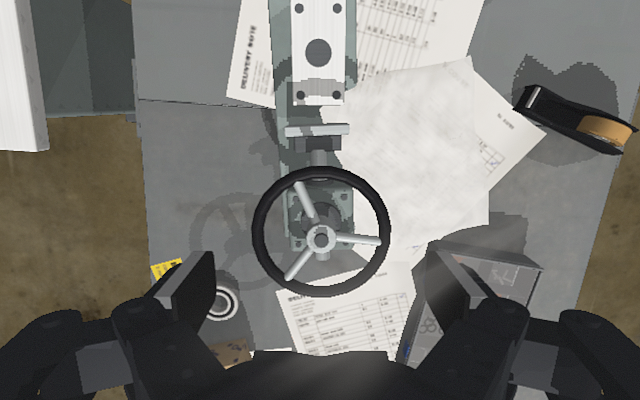

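The wheel hub is at about (320,240) with spokes towards (298,185), (382,240) and (287,278). The jaw's front edge runs from about (286,125) to (349,123), and the placed plate's discs are at (301,8), (337,8), (319,53), (300,95) and (337,95).

Run:
```python
from h import *
w,c=load('w6'); t=cam("top")
for s in((301,8),(337,8),(300,95),(337,95)):
    u,a=blob(w,s,9); print(u,a,onz(c,u,.044))
print("hub",onz(c,(320,239),.142),onz(t,(381,208),.142),tri(c,(320,239),t,(381,208)))
H=onz(c,(320,239),.142)
for u in((298,185),(380,240),(288,277)):
    p=onz(c,u,.1275);v=p-H;print("spoke heading",np.degrees(np.arctan2(v[1],v[0])),np.hypot(v[0],v[1]))
# rim fit: dark ring pixels
g=cv2.cvtColor(w,cv2.COLOR_BGR2GRAY)
m=np.zeros_like(g);cv2.ellipse(m,(321,232),(80,76),0,0,360,255,-1);cv2.ellipse(m,(321,232),(55,50),0,0,360,0,-1)
ring=((g<45)&(m>0)).astype(np.uint8); n,l,st,_=cv2.connectedComponentsWithStats(ring); i=1+np.argmax(st[1:,4])
cs,_=cv2.findContours((l==i).astype(np.uint8),cv2.RETR_EXTERNAL,cv2.CHAIN_APPROX_NONE)
e=cv2.fitEllipse(max(cs,key=len)); print(e,"rim centre",onz(c,e[0],.122))
for a,b,z in(((286,125),(349,123),.059),):
    d=onz(c,b,z)-onz(c,a,z);print("jaw",onz(c,a,z),onz(c,b,z),np.degrees(np.arctan2(d[1],d[0])))
w1,c1=load('w1')
d=onz(c1,(356,97),.05)-onz(c1,(272,107),.05);print("stop",onz(c1,(314,102),.05),np.degrees(np.arctan2(d[1],d[0])))
print(ctrl.get_state()['q'])
```

```text
[298.569    7.8793] 58 [0.5119 0.0344 0.044 ]
[336.5862   7.8966] 58 [0.5558 0.0372 0.044 ]
[300.2759  94.7414] 58 [ 0.5186 -0.0617  0.044 ]
[336.1111  94.4444] 54 [ 0.5625 -0.0585  0.044 ]
hub [ 0.5517 -0.2102  0.142 ] [ 0.5516 -0.2072  0.142 ] [ 0.5508 -0.2064  0.1506]
spoke heading 116.33524775147255 0.06070879573466212
spoke heading -2.467779467438454 0.06751665236261732
spoke heading -121.33344617576822 0.06409772502847005
((320.8174133300781, 231.81741333007812), (119.63787841796875, 130.42210388183594), 91.52162170410156) rim centre [ 0.5527 -0.2095  0.122 ]
jaw [ 0.5037 -0.0982  0.059 ] [ 0.5799 -0.091   0.059 ] 5.393694005848736
stop [0.5237 0.1175 0.05  ] 6.921800240353034
[-0.3303  0.0049  1.4125 -0.      1.7221 -0.3949]
```

Converted, 0.17 m is 17, 0.15 m is 15.

```bash
python3 inch.py '[[[0, 0, 0.064], [-4.1, 2.6, 5], 0], [[0, 0, 0.064], [-4.1, 2.6, 10], 0], [[0, 0, 0.064], [-4.1, 2.6, 15], 0], [[0, 0, 0.064], [-4.1, 2.6, 17], 0], [[0, 0, 0.064], [-4.1, 2.6, 17], 0], [[0, 0, 0.064], [-4.1, 2.6, 17], 0], [[0, 0, 0.064], [-4.1, 2.6, 17], 0]]'
python3 - <<'E'
from h import *
T=pose();print(T,totool([.5746,-.1736,.095]),ctrl.get_state()['q'])
w1,c1=load('w1');print("pad",onz(c1,(311,127),.045))
E
```

```text
clock: 9.4
ee_pos: [0.5747, -0.1704, 0.1778]
orientation: [0.002, 0.706, 0.708, 0.001]
force: [0.4, -1.2, 0.9]
finger_gap: 0.003
finger_force: 0.0
[[-0.0036  1.      0.0032  0.5747]
 [ 1.      0.0036 -0.0011 -0.1704]
 [-0.0011  0.0032 -1.      0.1778]
 [ 0.      0.      0.      1.    ]] [-0.0031 -0.0003  0.0828] [-0.3738  0.1552  1.5591  0.0001  1.4238 -0.3774]
pad [0.5204 0.0906 0.045 ]
```

```bash
python3 inch.py '[[[0, 0, 0], [-0.3, 0, 4], 0], [[0, 0, 0], [-0.3, 0, 8], 0], [[0, 0, 0], [-0.3, 0, 8], 0], [[0, 0, 0], [-0.3, 0, 8], 0]]'; python3 -c "
from h import *
print(pose()[:3,3])"
```

```text
clock: 9.8
ee_pos: [0.5742, -0.1735, 0.0973]
orientation: [0.001, 0.706, 0.708, 0.0]
force: [-0.1, -0.2, 0.4]
finger_gap: -0.0
finger_force: 0.0
[ 0.5742 -0.1735  0.0973]
```

Converted, -0.0771 m is -7.71, -0.0764 m is -7.64.

```bash
python3 inch.py '[[[0, 0, 0], [-0.99, 1.08, 0], 0], [[0, 0, 0], [-2.28, 1.75, 0], 0], [[0, 0, 0], [-3.73, 1.94, 0], 0], [[0, 0, 0], [-5.15, 1.62, 0], 0], [[0, 0, 0], [-6.38, 0.84, 0], 0], [[0, 0, 0], [-7.27, -0.32, 0], 0], [[0, 0, 0], [-7.71, -1.71, 0], 0], [[0, 0, 0], [-7.64, -3.17, 0], 0], [[0, 0, 0], [-7.08, -4.51, 0], 0]]'; python3 -c "
from h import *
print(pose(),ctrl.get_state()['torque'],ctrl.get_state()['q'])"
```

```text
clock: 10.7
ee_pos: [0.5332, -0.2469, 0.1015]
orientation: [0.006, 0.706, 0.708, 0.002]
force: [10.0, -3.8, -0.8]
finger_gap: -0.001
finger_force: 4.4
[[-0.0026  0.9999  0.0117  0.5332]
 [ 1.      0.0027 -0.0056 -0.2469]
 [-0.0057  0.0117 -0.9999  0.1015]
 [ 0.      0.      0.      1.    ]] [-0.5809 -1.5063  0.0321] [-0.5216  0.1822  1.6738  0.001   1.2726 -0.5245]
```

```bash
python3 inch.py '[[[0, 0, 0], [0.99, -1.08, 0], 0], [[0, 0, 0], [2.28, -1.75, 0], 0], [[0, 0, 0], [3.73, -1.94, 0], 0], [[0, 0, 0], [5.15, -1.62, 0], 0], [[0, 0, 0], [6.38, -0.84, 0], 0], [[0, 0, 0], [7.27, 0.32, 0], 0], [[0, 0, 0], [7.27, 0.32, 0], 0]]'; python3 -c "
from h import *
T=pose();s=ctrl.get_state();p=T[:2,3]-[.552,-.209];a=np.arctan2(p[1],p[0]);print(T[:3,3],np.hypot(*p),np.degrees(a),s['torque'],'tang',-s['force'][:2]@[np.sin(a),-np.cos(a)])
snap('w7')"
```

```text
clock: 11.4
ee_pos: [0.5343, -0.1723, 0.0998]
orientation: [0.003, 0.706, 0.708, 0.001]
force: [-0.7, 0.3, -0.2]
finger_gap: 0.0
finger_force: 0.0
[ 0.5343 -0.1723  0.0998] 0.040711599722222096 115.7568950254645 [ 0.0127 -0.0109 -0.0097] tang 0.46405443123173684
```

View pics/w7.png

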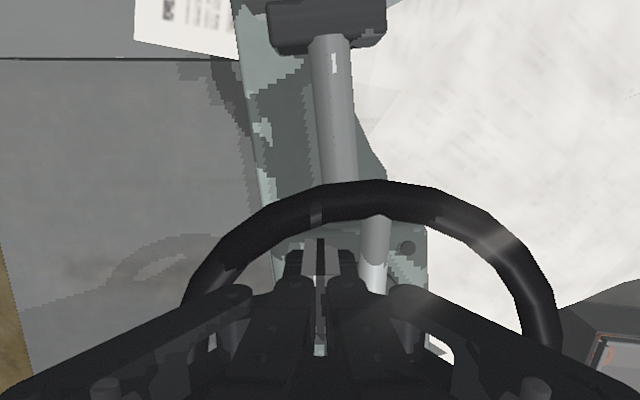

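The ahead spoke meets the rim near (376,225), just right of the shut fingers, and the jaw has moved on up the image.

Run:
```python
from h import *
w,c=load('w7')
for u in((376,220),(373,255)):
    p=onz(c,u,.122);v=p[:2]-[.552,-.209];print(p,np.degrees(np.arctan2(v[1],v[0])),np.hypot(*v))
print("jaw rear top edge",onz(c,(330,48),.059),onz(c,(330,5),.059))
```

```text
[ 0.5546 -0.1489  0.122 ] 87.48585399470844 0.06020203470806431
[ 0.5541 -0.1627  0.122 ] 87.35219715701774 0.04633956843230953
jaw rear top edge [ 0.5392 -0.0818  0.059 ] [ 0.539  -0.0628  0.059 ]
```

```bash
cat > f.py <<'E'
from h import *
T=pose();s=ctrl.get_state();p=T[:2,3]-[.552,-.209];a=np.arctan2(p[1],p[0]);f=s['force'][:2]
print('r',np.hypot(*p),'ang',np.degrees(a),'tang',-f@[np.sin(a),-np.cos(a)],'mom',-(f[1]*p[0]-f[0]*p[1]))
E
python3 inch.py '[[[0, 0, 0], [0.28, 0.68, 0], 0], [[0, 0, 0], [0.44, 1.39, 0], 0], [[0, 0, 0], [0.47, 2.12, 0], 0], [[0, 0, 0], [0.38, 2.85, 0], 0]]'; python3 f.py;  python3 inch.py '[[[0, 0, 0], [-0.23, 0.7, 0], 0], [[0, 0, 0], [-0.23, 0.7, 0], 0]]'; python3 f.py
```

```text
clock: 11.85
ee_pos: [0.5584, -0.1681, 0.0957]
orientation: [-0.001, 0.706, 0.708, -0.001]
force: [-10.4, -0.1, 0.8]
finger_gap: -0.001
finger_force: 4.3
r 0.04140538017735514 ang 81.08069958748472 tang 10.28805930790277 mom -0.4259810069308914
clock: 12.05
ee_pos: [0.5665, -0.17, 0.0957]
orientation: [-0.001, 0.706, 0.708, -0.0]
force: [-5.3, 1.7, -1.2]
finger_gap: -0.001
finger_force: 2.3
r 0.041598755796333195 ang 69.6509674145425 tang 5.518562166352101 mom -0.2295653199049645
```

```bash
python3 inch.py '[[[0, 0, 0], [-0.15, 0.33, 0], 0], [[0, 0, 0], [-0.15, 0.33, 0], 0]]'; python3 f.py;  python3 inch.py '[[[0, 0, 0], [-0.19, 0.32, 0], 0], [[0, 0, 0], [-0.19, 0.32, 0], 0]]'; python3 f.py; python3 inch.py '[[[0, 0, 0], [-0.22, 0.3, 0], 0], [[0, 0, 0], [-0.22, 0.3, 0], 0]]'; python3 f.py
```

```text
clock: 12.25
ee_pos: [0.5692, -0.1713, 0.0955]
orientation: [-0.001, 0.706, 0.708, -0.0]
force: [-7.4, 2.1, -1.3]
finger_gap: 0.001
finger_force: 2.9
r 0.04141016072896204 ang 65.51975564853318 tang 7.629764782677276 mom -0.3159497859748401
clock: 12.45
ee_pos: [0.5723, -0.1731, 0.0954]
orientation: [-0.002, 0.706, 0.708, -0.0]
force: [-6.3, 2.0, -1.8]
finger_gap: 0.001
finger_force: 2.9
r 0.04119527163272492 ang 60.51331371039056 tang 6.453664287475097 mom -0.26586045334895275
clock: 12.65
ee_pos: [0.5753, -0.1752, 0.0954]
orientation: [-0.002, 0.706, 0.708, -0.0]
force: [-6.5, 2.2, -0.8]
finger_gap: -0.004
finger_force: 2.9
r 0.04106605101691254 ang 55.44681301498549 tang 6.625484901355264 mom -0.2720825009708391
```

```bash
echo "
import sys; sys.exit(abs(f[1]*p[0]-f[0]*p[1])>.35)" >> f.py
python3 inch.py '[[[0, 0, 0], [-0.14, 0.17, 0], 0], [[0, 0, 0], [-0.14, 0.17, 0], 0]]' >/dev/null; python3 f.py && python3 inch.py '[[[0, 0, 0], [-0.15, 0.16, 0], 0], [[0, 0, 0], [-0.15, 0.16, 0], 0]]' >/dev/null && python3 f.py && python3 inch.py '[[[0, 0, 0], [-0.16, 0.16, 0], 0], [[0, 0, 0], [-0.16, 0.16, 0], 0]]'>/dev/null && python3 f.py && python3 inch.py '[[[0, 0, 0], [-0.16, 0.15, 0], 0], [[0, 0, 0], [-0.16, 0.15, 0], 0]]'>/dev/null && python3 f.py && python3 inch.py '[[[0, 0, 0], [-0.17, 0.14, 0], 0], [[0, 0, 0], [-0.17, 0.14, 0], 0]]' && python3 f.py
```

```text
r 0.04098520715241277 ang 52.70778113593258 tang 6.941687688344659 mom -0.28450650789415927False
```

```bash
sed -i 's/sys.exit(abs(.*/sys.exit(int(abs(f[1]*p[0]-f[0]*p[1])>.35))/' f.py
python3 inch.py '[[[0, 0, 0], [-0.15, 0.16, 0], 0], [[0, 0, 0], [-0.15, 0.16, 0], 0]]' >/dev/null && python3 f.py && python3 inch.py '[[[0, 0, 0], [-0.16, 0.16, 0], 0], [[0, 0, 0], [-0.16, 0.16, 0], 0]]'>/dev/null && python3 f.py && python3 inch.py '[[[0, 0, 0], [-0.16, 0.15, 0], 0], [[0, 0, 0], [-0.16, 0.15, 0], 0]]'>/dev/null && python3 f.py && python3 inch.py '[[[0, 0, 0], [-0.17, 0.14, 0], 0], [[0, 0, 0], [-0.17, 0.14, 0], 0]]' >/dev/null && python3 f.py  && python3 inch.py '[[[0, 0, 0], [-0.18, 0.13, 0], 0], [[0, 0, 0], [-0.18, 0.13, 0], 0]]' && python3 f.py
```

```text
r 0.04083635807402444 ang 49.79060712895067 tang 8.25227662891178 mom -0.33699292334414477
r 0.04076207059162322 ang 46.80244137142753 tang 8.357314134696466 mom -0.3406614287148678
r 0.040757405478439396 ang 43.9296776903383 tang 8.806752545325516 mom -0.35894038443811027
```

```bash
sed -i 's/>.35/>.42/' f.py
python3 inch.py '[[[0, 0, 0], [-0.17, 0.14, 0], 0], [[0, 0, 0], [-0.17, 0.14, 0], 0]]' >/dev/null && python3 f.py  && python3 inch.py '[[[0, 0, 0], [-0.18, 0.13, 0], 0], [[0, 0, 0], [-0.18, 0.13, 0], 0]]' >/dev/null && python3 f.py && python3 inch.py '[[[0, 0, 0], [-0.18, 0.12, 0], 0], [[0, 0, 0], [-0.18, 0.12, 0], 0]]' >/dev/null && python3 f.py && python3 inch.py '[[[0, 0, 0], [-0.19, 0.11, 0], 0], [[0, 0, 0], [-0.19, 0.11, 0], 0]]' && python3 f.py
```

```text
r 0.0407309983142467 ang 40.9412651046608 tang 9.466849428036337 mom -0.38559422809457544
r 0.04082156768941504 ang 37.82677479956213 tang 8.038265126011238 mom -0.3281345839469321
r 0.04073433315462015 ang 34.87059984244922 tang 8.237316953050627 mom -0.3355416130657647
clock: 14.25
ee_pos: [0.5867, -0.1875, 0.095]
orientation: [-0.002, 0.706, 0.708, 0.0]
force: [-4.2, 6.2, -2.0]
finger_gap: -0.001
finger_force: 3.5
r 0.04078211250184219 ang 31.783045663061404 tang 7.492125764175875 mom -0.3055447157925709
```

Converted, -0.002 m is -0.2, 0.001 m is 0.1.

```bash
python3 inch.py '[[[0, 0, 0], [-0.2, 0.1, 0], 0], [[0, 0, 0], [-0.2, 0.1, 0], 0]]' >/dev/null && python3 f.py  && python3 inch.py '[[[0, 0, 0], [-0.2, 0.09, 0], 0], [[0, 0, 0], [-0.2, 0.09, 0], 0]]' >/dev/null && python3 f.py && python3 inch.py '[[[0, 0, 0], [-0.21, 0.08, 0], 0], [[0, 0, 0], [-0.21, 0.08, 0], 0]]' >/dev/null && python3 f.py && python3 inch.py '[[[0, 0, 0], [-0.21, 0.07, 0], 0], [[0, 0, 0], [-0.21, 0.07, 0], 0]]' >/dev/null && python3 f.py && python3 inch.py '[[[0, 0, 0], [-0.21, 0.06, 0], 0], [[0, 0, 0], [-0.21, 0.06, 0], 0]]' >/dev/null && python3 f.py && python3 inch.py '[[[0, 0, 0], [-0.22, 0.05, 0], 0], [[0, 0, 0], [-0.22, 0.05, 0], 0]]' && python3 f.py
```

```text
r 0.04076987681767165 ang 28.692579341565228 tang 7.6189883140996635 mom -0.31062521504112306
r 0.04072353389961879 ang 25.649392084414583 tang 8.162770332607504 mom -0.3324168543547443
r 0.040639614572951725 ang 22.848127618688867 tang 9.003367957836984 mom -0.3658934036649585
r 0.04046318842106226 ang 21.61490685591011 tang 16.197562430507304 mom -0.6554050205875364
```

Converted, 0.004 m is 0.4, -0.24 m is -24.

```bash
python3 inch.py '[[[0, 0, 0], [0.4, -0.15, 0], 0], [[0, 0, 0], [0.8, -0.3, 0], 0], [[0, 0, 0], [1.4, -0.6, 0], 0], [[0, 0, 0], [1.4, -0.6, 0], 0], [[0, 0, 0], [1.4, -0.6, -4], 0], [[0, 0, 0], [1.4, -0.6, -9], 0], [[0, 0, 0], [1.4, -0.6, -14], 0], [[0, 0, 0], [3, -3, -19], 0], [[0, 0, 0], [6.5, -3.5, -24], 0], [[0, 0, 0], [6.5, -3.5, -24], 0]]'; python3 -c "
from h import *
snap('w8');print(pose()[:3,3])"
```

```text
clock: 16.05
ee_pos: [0.5572, -0.1312, 0.3421]
orientation: [0.004, 0.706, 0.708, 0.002]
force: [-0.0, -1.3, 0.6]
finger_gap: 0.004
finger_force: 0.0
[ 0.5576 -0.1306  0.3428]
```

View pics/w8.png

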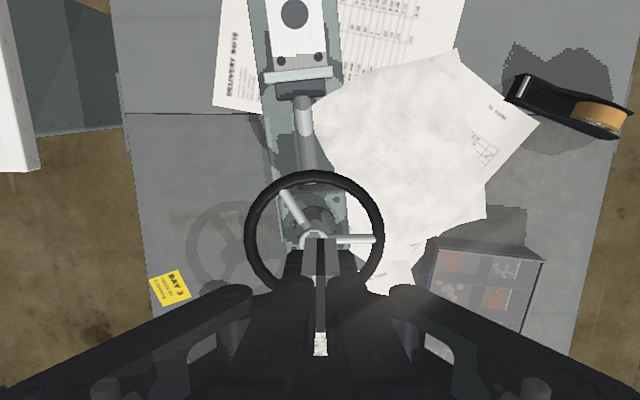

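The jaw now bears on the pile's rear end (jaw front near row 70), and the wheel is clear of the fingers. One check over the pile and pad.

```bash
python3 inch.py '[[[0, 0, 0], [17, -2, 5], 0], [[0, 0, 0], [17, -2, 5], 0], [[0, 0, 0], [17, -2, 5], 0], [[0, 0, 0], [17, -2, 5], 0], [[0, 0, 0], [17, -2, 5], 0]]'; python3 -c "
from h import *
w=snap('w9');print(pose()[:3,3])
cv2.imwrite('pics/w9c.png',cv2.resize(w[60:310,190:470],None,fx=2.4,fy=2.4,interpolation=cv2.INTER_CUBIC))"
```

```text
clock: 16.6
ee_pos: [0.5342, 0.0408, 0.2821]
orientation: [-0.002, 0.705, 0.71, -0.001]
force: [-0.0, -0.6, -0.2]
finger_gap: 0.001
finger_force: 0.0
[0.5348 0.0389 0.2831]
```

View pics/w9c.png

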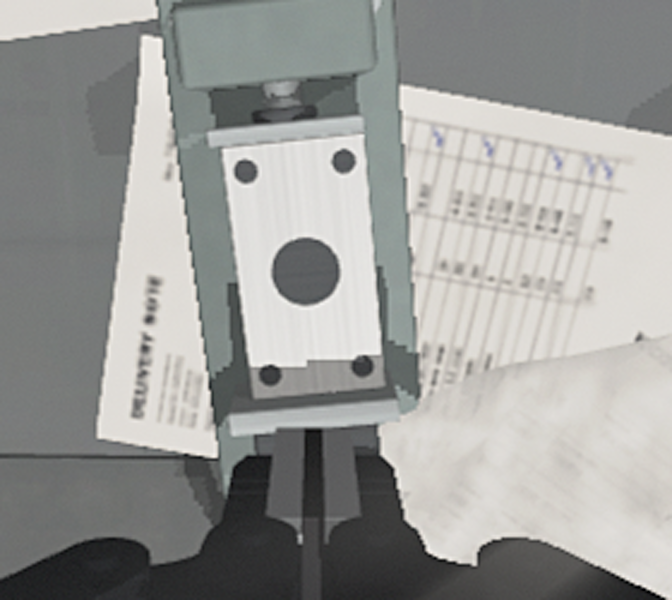

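The plate's discs, pad edge and jaw edge are parallel. The pile is square between the pad and the jaw, with no gap at either end. Handing in.

```bash
python3 -c "
from workcell import ctrl
print(ctrl.sign_off())"
```

```text
the job is handed in; nothing more can be done
None
```

I laid the loose plate on the clamped one (centres about 1 mm apart) and wound the wheel clockwise until it went solid, at an estimated 30 N nip by wheel moment. The last picture shows the top plate square between pad and jaw; the job was handed in at about 17 s with the robot clear, and I don't know the verdict.

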